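# Fit a tape roll and hold its retaining ring spread at the groove

## Robot

A 6-joint arm with a two-finger parallel gripper is mounted at the origin on the work surface. World frame = base frame: x ahead of the robot, y to its left, z up, the work surface at z = 0. Lengths are in mm, angles in rad, forces in N, time in s.
With the tool pointing down it reaches from about 375 to 900 mm from the base axis. Payload 3.1 kg.
Tool frame: the origin (TCP) lies between the finger pads; the fingertips stand robot.tips_ahead ahead of it and the grasp point (between the pads) lies 8 mm behind it (robot.tips_ahead is the distance from the TCP to the fingertips, in mm); z points along the fingers, y is the line along which they close (so a half turn about z gives the same grasp; the last joint's range is limited). The gripper opens to 85 mm and grips with 20 to 120 N. Pads are 22 mm wide; open, the fingers measure 114 mm over their backs; the gripper's body (76 mm by 85 mm) begins 54 mm behind the grasp point. The pads swing forward as they close: fully open they stand 13 mm farther back than shut.
Start: joints at [-1.464, 0.527, 1.433, -0, 1.181, -0.178], TCP at [176.227, -599.617, 242.31] pointing down, gripper open.
Joint ranges: [-3.08, 3.08], [-0.75, 2.2], [0.22, 2.44], [-1.43, 4.57], [0, 2.65], [-2.85, 2.85]. Speed limits (rad/s): [2.79, 2.79, 3.14, 3.14, 3.14, 3.14].

## Interface

Orientations are given as a unit quaternion [x, y, z, w].
In Python, from plant import sensors, optics, job, outline_of, robot gives the robot as it stands.
- The arm moves only by the shell command python3 -m inch 'ROWS' [OPENING] [FORCE]. ROWS is JSON, one flat list of numbers, 6 for each row, row after row: the shift along the world's x, y, z scaled (see below), then the turn, a rotation vector about the world's x, y, z scaled (see below). A call has 1 to 8 rows; each row shifts and turns the commanded pose from where the row before left it; what a row does not reach is not made up. The controller multiplies each number of a shift by 0.075 m and each number of a turn by 360 degrees. A row lasts 1/12 s, in which the tool goes at most 41.7 mm and 7.16 degrees, less where a joint would pass 70% of its speed; a pose out of reach is approached as far as the arm can. A call with a number of a shift or a turn outside -1 to 1 is refused whole. A call with a gripper value outside its range is refused whole. OPENING is the closure, from -1 (fully open) to 1 (shut), set as the call begins (- or left out, the last holds). The fingers move at their own pace and stop on an object; FORCE is the grip in N (left out, the last holds). Time passes only in rows, so rows that do not move let the fingers close. It gives the time, the measured TCP pose, the force, the opening and the grip force at its end, in the units of the state.
- sensors.get_obs(): the state, without advancing time (a new reading comes with each control period).
- optics.get_image(name): name is "scene" or "top" or "wrist"; returns (picture, depth): 384x512x3 uint8, red, green, blue; 384x512 float32, mm along the optical axis (not along the pixel's ray), 0 where there is no reading.
- optics.calibration(name): a dict with "mtx" (3x3 intrinsics, pixels), "R" (3x3) and "t" (3): a world point X has camera coordinates R X + t. Camera axes: x right, y down, z forward; pixel columns grow to the right and rows downward; lengths in mm; the calibration is good to about 2 mm. The wrist camera is an equidistant fisheye: a pixel r from the principal point sees the ray r / f radians off the axis. A picture is of the moment at which its call begins: read the wrist's pose just before it. calibration takes no time and is no camera call; for the wrist camera it gives the pose at the moment of the call.
- job.hand_in(): hands the job in; it is judged then, once.
Trained networks look in the newest picture that a camera, given by its name, has taken for a name from the list of things; names that differ only in an ending like _2 or _b are one class to them, and where a whole thing is asked for, a point or a joint stands for the part that bears it (a point fixed in the world has none). Each returns a list of dicts, best first, with "conf" (0 to 1); they miss things now and then, are a little off and sometimes report something else, mostly with a low value. They report only what shows in the picture. A call takes as long as a camera call. They do not tell look-alikes from the thing itself.
- outline_of(thing, camera): "region" (384x512 bool, what is visible of it) and "position" ([column, row] in pixels, amid what is visible of it).
The state is a dict: "time": time; "joints": joint angles; "qvel": joint speeds; "effort": joint torques, N m; "ee_pos": TCP position; "orientation": TCP orientation; "force": force on the tool from outside, world axes, zero at the start; "ft_torque": the same for the moment, N m; "opening": finger opening in mm; "finger_force": force on a finger pad.
Only numpy, scipy, OpenCV 4.12 (cv2) and the standard library are available. Lean on these libraries where they do the work, as an engineer would, in place of code of your own. Each camera call takes 0.05 s, during which the arm holds its last target. There are 200 camera calls.

## Task

Put the roll of brown gummed tape all the way down on the upright spindle of the tape stand and let go of it. Then take the circlip pliers out of their rack by the handles, squeeze them fully so that the ring on their tips is spread, and slide the ring straight down over the spindle to the groove just above the roll, without forcing it. Finish holding it there in the gripper: ring still fully spread, level and in line with the groove, bearing on neither spindle nor roll, and every other thing on the table left where it was.

Things in the scene. Friction and masses are not known exactly. Their poses are not given: they have to be found in the camera images.
- roll: Loose roll of brown (kraft) gummed paper tape standing on end: a tube 62 mm in diameter, 50 mm high, with a bore 38 mm in diameter right through; about 0.11 kg. Origin at the centre of its underside, z along the bore. Its yaw does not matter.
- stand: Fixed tape stand: green base 110 x 110 x 12 mm, upright steel spindle 33 mm in diameter in its middle, top 75 mm above the table (last 4 mm chamfered). A roll that is home rests on the base, its top 62 mm above the table. A guide pin 56 mm high, cap 12 mm wide, stands at the corner +47, +47 mm in x, y. Origin on the spindle's axis at table height, z up.
- groove (a point): Centre of the ring groove in the spindle, on its axis, 65 mm above the table. The groove is a dark band from 62 to 68 mm above the table (its lower edge is level with the top of a seated roll), 28.4 mm in diameter; 7 mm of spindle stand above it.
- rack: Fixed pliers rack: wooden foot 120 x 110 x 8 mm; two dark steel uprights with a cross bar, 64 mm wide over all, at x = +30 to +42 mm, and from them two level prongs to x = -14 mm, each 12 mm wide and 8 mm thick, top 98 mm above the table, with a 28 mm slot between them, open to -x. The pliers' finger guards rest on the prongs. Origin at table height below the pliers' axis, z up.
- slot_mouth (a point): Middle of the open (-x) end of the rack's slot, 14 mm from the rack's origin, level with the prongs' top. The ring hangs under the prongs and is wider than the slot: lift the pliers 5 to 10 mm, slide them 45 mm or more along the rack's -x (level), then raise them.
- pliers: Circlip pliers with ring, 0.16 kg, loose, standing tips down in the rack with the same yaw, red handles up. Origin on their axis at the underside of the finger guards (98 mm above the table at the start), z up along the handles, y the squeeze direction. Steel ring level on the -x side, mid-plane 75 mm below the origin, lugs already on the pins of the tips, where it stays. Squeezing the handles spreads it.
- pliers_grip (a point): Where to grip the handles: on the pliers' axis, 35 mm above their origin. The handles are red bars 12 mm wide in x, from 3 to 69 mm above the origin; here they measure 50 mm in y over their outer faces when free (57 mm near their tops) and 30 to 32 mm when squeezed to the stop.
- ring_center (a point): Centre of the spread ring's opening, at its mid-plane: 13.7 mm along -x and 75 mm below the pliers' origin (fixed in the pliers' frame). Ring 4.5 mm wide and 2.5 mm thick; free, its opening is 30 mm in diameter, too small for the spindle; at full squeeze it clears a 37 mm circle about this point.
- plier_left (a joint): Angle of the squeezed handle (rad): 0 free, 0.172 at the stop screw, fully squeezed. Squeezing across the handles 35 mm above the origin takes about 4 N to start and 12 N at the stop; a firmer grip simply rests on the stop.
- palette: Watercolour box, white, 115 x 200 x 14 mm, a bystander. Origin at the centre of its underside.
- tumbler: Clear plastic tumbler, 66 mm in diameter, 85 mm high, empty, a bystander. Origin at the centre of its underside.
- spare_roll: Wider, lower roll of off-white tape, 84 mm in diameter, 36 mm high, a bystander (not the one to mount). Origin at the centre of its underside.
- eraser: White eraser 45 x 24 x 14 mm, a bystander. Origin at the centre of its underside.
- ink_jar: Dark blue ink jar with a black cap, 48 mm in diameter, 59 mm high, a bystander. Origin at the centre of its underside.
- brush_wide: Paint brush with a red handle, 200 mm long, 9 mm thick, lying on the bamboo mat, a bystander.
- brush_fine: Paint brush with a black handle, 200 mm long, 9 mm thick, lying on the bamboo mat, a bystander.
There are look-alikes about, which are no part of the job. What is shaped like the roll but orange is not meant.

How it is judged (in metres and radians):
On the way, in this order (a step that is already met when the one before it is completed fails the run):
1. the brown roll is all the way down on the spindle and let go (z of roll in the frame of stand between 0.01 and 0.0145 m and horizontal distance between roll and stand below 0.004 m and angle between roll's own z axis and vertical below 0.06 rad and contact force between the fingers and roll below 0.3 N), for 0.2 s.
2. the pliers are squeezed fully, the ring spread, and carried clear of the rack in the gripper, the roll still home (z of roll in the frame of stand between 0.01 and 0.0145 m and horizontal distance between roll and stand below 0.004 m and angle between roll's own z axis and vertical below 0.06 rad and value of joint plier_left above 0.14 rad and contact force between the fingers and pliers above 5 N and horizontal distance between pliers and rack above 0.06 m and height (world z) of pliers above 0.11 m and contact force between pliers and rack below 0.3 N), for 0.1 s.
At the end, for the whole second after the job is handed in: Roll home (2.5 mm), on axis (4 mm), upright, untouched by the fingers. Pliers held still (grip over 5 N), squeezed past 0.14 rad, upright (0.08 rad); ring centre within 3.5 mm of the spindle axis and 2.2 mm of the groove's mid-height, pressing on spindle and roll under 1.5 N each (all of step 1 and value of joint plier_left above 0.14 rad and horizontal distance between ring_center and groove below 0.0035 m and z of ring_center in the frame of groove between -0.0022 and 0.0022 m and angle between pliers's own z axis and vertical below 0.08 rad and linear speed of pliers below 0.02 m/s and contact force between the fingers and pliers above 5 N and contact force between pliers and stand below 1.5 N and contact force between pliers and roll below 1.5 N); the arm keeps its last pose, push and grip.
It fails at once if the ring or pliers are forced against the stand (over 30 N) (contact force between pliers and stand above 30 N).
It fails at once if the pliers are dropped or tipped over (over 0.6 rad) (angle between pliers's own z axis and vertical above 0.6 rad).
It fails at once if another thing on the table is moved more than 25 mm (distance of any of palette, tumbler, spare_roll, eraser, ink_jar, brush_wide, brush_fine from where it was at the start of the episode above 0.025 m).
It also fails if it takes over 58 s, if anything falls off the work surface, if the arm or the gripper's body presses on something with over 40 N, if the wrist force passes 120 N, or if a joint passes its speed limit or range.

## Working session

There is one attempt and no reset: what is moved stays moved. The work goes in short steps, Python scripts to look and compute and a shell command to move; the robot and the scene stay as the last step left them, time stands still between calls to the robot, and variables do not carry over. Pictures are saved under pics/ and viewed, at most 10 in all, crops included, and the job is handed in when it is done.

```bash
ls; mkdir -p pics; python3 - <<'E'
from plant import sensors, optics, robot
import cv2, numpy as np
print(sensors.get_obs(), robot.tips_ahead)
for n in ("top","scene"):
    p,d=optics.get_image(n); cv2.imwrite(f"pics/{n}0.png",cv2.resize(p[...,::-1],(768,576)))
    c=optics.calibration(n); print(n,c)
E
```

```text
pics
{'time': 0.0, 'joints': array([-1.46349577e+00,  5.28459599e-01,  1.43393446e+00,  6.63413942e-06,
        1.18140661e+00, -1.78498034e-01]), 'qvel': array([-0.00078492,  0.00045144, -0.0009834 ,  0.0008993 ,  0.00159659,
        0.00054596]), 'effort': array([ 7.46372953e-04, -4.42344832e+01, -1.78022593e+01, -5.81347263e-05,
        8.45681468e-03,  3.10598864e-06]), 'ee_pos': array([ 176.15611007, -598.92045935,  241.32741047]), 'orientation': array([ 9.89806835e-01,  1.42412114e-01,  4.23584052e-05, -1.10319910e-03]), 'force': array([-0.5652093 ,  0.26918   ,  0.38325209]), 'ft_torque': array([-0.01077852, -0.01610569, -0.00103454]), 'finger_force': 0.0, 'opening': 85.31772898274738} 11.0
top {'mtx': array([[372.21616279,   0.        , 261.86558625],
       [  0.        , 372.21616279, 186.65669061],
       [  0.        ,   0.        ,   1.        ]]), 'R': array([[ 0.01699194, -0.99982731,  0.00752546],
       [-0.99537486, -0.01762707, -0.09443606],
       [ 0.0945524 , -0.005886  , -0.99550249]]), 't': array([-124.0347956 ,  554.06235931, 1156.12573461])}
scene {'mtx': array([[350.18514237,   0.        , 253.09042034],
       [  0.        , 350.18514237, 188.53169442],
       [  0.        ,   0.        ,   1.        ]]), 'R': array([[ 0.89951295,  0.4368927 , -0.00110822],
       [ 0.30423666, -0.62820553, -0.71609906],
       [-0.31355464,  0.64380321, -0.69799779]]), 't': array([-457.20326963, -173.15292626, 1326.22762633])}
```

View pics/top0.png

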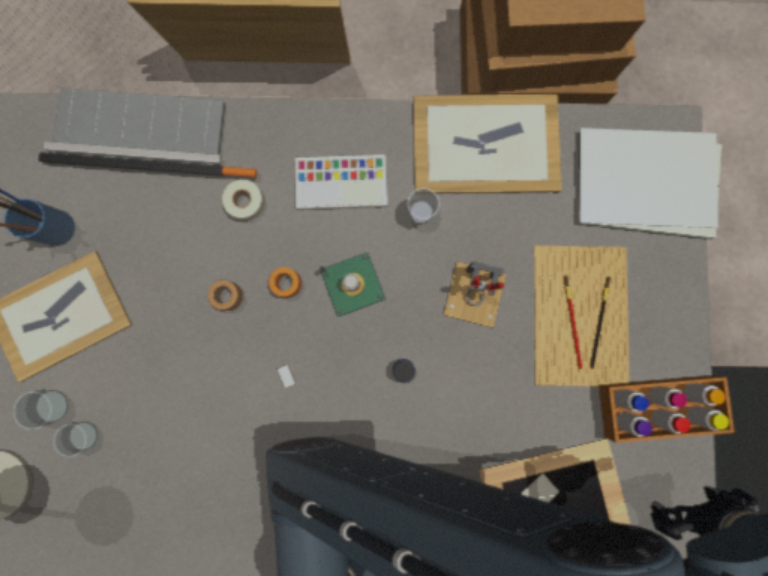

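View pics/scene0.png

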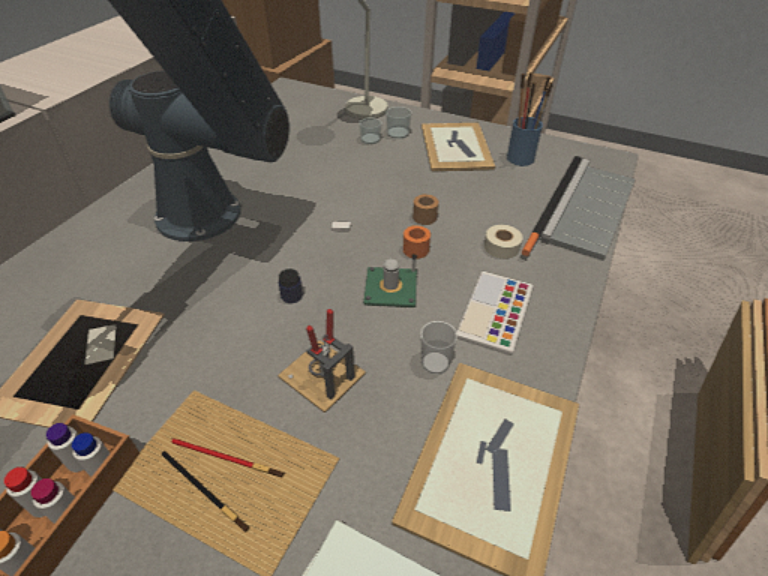

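Candidates for "roll" in the top picture (768-wide): brown at (224,295), orange at (284,282), and the off-white spare at (241,200). The brown one at (224,295) is the match. The stand is at (352,284), with its pin at (321,271). The rack and pliers are at (478,290).

```bash
cat > h.py <<'E'
from plant import sensors, optics, job, outline_of, robot
import cv2, numpy as np
from scipy.optimize import least_squares
from scipy.spatial.transform import Rotation as Rn
def cloud(d,c,fish=False):
    K,R,t=c["mtx"],c["R"],c["t"]; v,u=np.mgrid[:384,:512]
    x=(u-K[0,2])/K[0,0]; y=(v-K[1,2])/K[1,1]
    if fish:
        r=np.hypot(x,y)+1e-9; s=np.tan(np.minimum(r,1.5))/r; x,y=x*s,y*s
    P=np.dstack([x*d,y*d,d])
    return (P-t)@R          # R^T (P-t)
def circ(p,r=None):
    c0=p[:,:2].mean(0)
    f=lambda q:np.hypot(p[:,0]-q[0],p[:,1]-q[1])-q[2]
    return least_squares(f,[*c0,r or 30],loss="soft_l1").x
E
python3 - <<'E'
from h import *
for n in ("top","scene"):
    p,d=optics.get_image(n); c=optics.calibration(n); W=cloud(d,c)
    np.savez(f"{n}.npz",p=p,d=d,W=W)
    for th in ("roll","stand","rack","pliers","ink_jar","tumbler","spare_roll","eraser"):
        for o in outline_of(th,n)[:4]:
            m=o["region"]&(d>0); q=W[m]
            z=q[:,2]; top=q[z>np.percentile(z,97)-6]
            print(n,th,round(o["conf"],2),np.round(o["position"]),"col",p[m].mean(0).round(),"mean",q.mean(0).round(),"top",((top.max(0)+top.min(0))/2).round(),"zmax",np.percentile(z,97).round(1))
    if n=="top":
        cv2.imwrite("pics/crop_roll.png",cv2.resize(p[160:220,120:350,::-1],None,fx=3.4,fy=3.4,interpolation=cv2.INTER_CUBIC))
E
```

```text
top roll 0.7 [186. 188.] col [158. 107.  53.] mean [549. 112.  44.] top [549. 112.  52.] zmax 53.9
top roll 0.68 [145. 200.] col [129. 101.  72.] mean [518. 237.  39.] top [519. 240.  52.] zmax 54.0
top roll 0.28 [235. 190.] col [ 86. 113.  91.] mean [548. -25.  18.] top [549. -26.  74.] zmax 74.9
top roll 0.28 [318. 198.] col [136. 115.  83.] mean [ 531. -285.   24.] top [ 558. -297.  132.] zmax 100.7
top stand 0.91 [235. 192.] col [ 86. 114.  91.] mean [549. -27.  18.] top [549. -26.  74.] zmax 74.9
top stand 0.48 [320. 192.] col [112.  75.  65.] mean [ 537. -295.   94.] top [ 542. -292.  164.] zmax 166.7
top rack 0.95 [317. 198.] col [136. 116.  82.] mean [ 531. -284.   24.] top [ 556. -297.  131.] zmax 100.3
top ink_jar 0.45 [268. 246.] col [64. 63. 64.] mean [ 370. -137.   53.] top [ 368. -137.   62.] zmax 63.3
top ink_jar 0.32 [379. 195.] col [151. 116.  58.] mean [ 526. -491.   12.] top [ 504. -494.   13.] zmax 15.7
top tumbler 0.88 [282. 139.] col [127. 126. 125.] mean [ 717. -174.   40.] top [ 710. -173.   86.] zmax 87.4
top spare_roll 0.91 [165. 133.] col [156. 155. 138.] m
[... 1164 characters left out ...]
an [ 542. -296.  105.] top [ 543. -295.  163.] zmax 165.3
scene ink_jar 0.26 [336. 162.] col [153. 141. 120.] mean [728. 201.  27.] top [726. 210.  35.] zmax 37.1
scene tumbler 0.98 [291. 227.] col [129. 126. 118.] mean [ 710. -175.   53.] top [ 710. -173.   83.] zmax 84.5
scene spare_roll 0.69 [335. 159.] col [151. 140. 120.] mean [725. 207.  24.] top [725. 210.  35.] zmax 37.0
scene spare_roll 0.29 [142. 331.] col [77. 63. 45.] mean [ 485. -562.    9.] top [ 478. -560.   11.] zmax 13.1
scene eraser 0.58 [333. 209.] col [175. 164. 151.] mean [774.  -9.  13.] top [772.   2.  15.] zmax 16.4
scene eraser 0.42 [228. 150.] col [159. 152. 141.] mean [353. 107.   8.] top [352. 107.  13.] zmax 15.7
```

View pics/crop_roll.png

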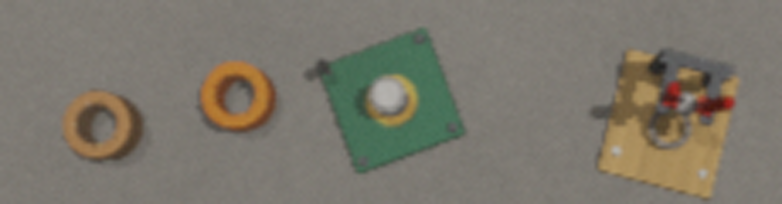

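The crop shows the brown roll at its left end (100,125), the orange look-alike at (237,97), then the stand and the rack. I choose brown, at about (519,239) mm. I'll move over it now.

```bash
python3 -m inch '[0.37,0.36,0,0,0,0, 0.37,0.36,0,0,0,0, 0.37,0.36,0,0,0,0, 0.37,0.36,0,0,0,0, 0.37,0.36,0,0,0,0, 0.37,0.36,0,0,0,0, 0.37,0.36,0,0,0,0, 0.37,0.36,0,0,0,0]' -1
python3 -m inch '[0.37,0.36,0,0,0,0, 0.37,0.36,0,0,0,0, 0.37,0.36,0,0,0,0, 0.04,0.51,0,0,0,0.0193, 0.04,0.51,0,0,0,0.0193, 0.04,0.51,0,0,0,0.0193, 0.04,0.51,0,0,0,0.0193, 0.04,0.51,0,0,0,0.0193]'
python3 -m inch '[0.04,0.51,0,0,0,0.0193, 0.04,0.51,0,0,0,0.0193, 0.04,0.51,0,0,0,0, 0.04,0.51,0,0,0,0, 0.04,0.51,0,0,0,0, 0.04,0.51,0,0,0,0, 0.04,0.51,0,0,0,0, 0,0,0,0,0,0]'
```

```text
time: 1.67
ee_pos: [399.3, -382.2, 242.5]
orientation: [0.99, 0.142, 0.0, 0.0]
force: [0.6, -0.4, 0.3]
opening: 85.5
finger_force: 0.0
time: 2.33
ee_pos: [496.5, -109.6, 242.5]
orientation: [0.901, 0.434, 0.0, 0.0]
force: [0.9, 0.9, 0.7]
opening: 85.3
finger_force: 0.0
time: 3.0
ee_pos: [517.5, 162.6, 242.7]
orientation: [0.842, 0.54, 0.002, -0.001]
force: [0.4, -0.6, -0.0]
opening: 85.0
finger_force: 0.0
```

```bash
python3 - <<'E'
from h import *
# circle fits from first pictures
for n in ("top","scene"):
    f=np.load(n+".npz"); W=f["W"].reshape(-1,3)
    def near(x,y,r,z0,z1): return W[(np.hypot(W[:,0]-x,W[:,1]-y)<r)&(W[:,2]>z0)&(W[:,2]<z1)]
    q=near(519,239,45,47,56); print(n,"roll",len(q),circ(q).round(1),q.mean(0).round(1),np.median(q[:,2]).round(1))
    q=near(550,-27,24,71,79); print(n,"spindle top",len(q),((q.max(0)+q.min(0))/2).round(1),q.mean(0).round(1))
    q=near(578,33,20,40,65); print(n,"pin",len(q),q.mean(0).round(1) if len(q) else "")
o=sensors.get_obs(); p,d=optics.get_image("wrist"); c=optics.calibration("wrist"); print(o["ee_pos"],Rn.from_quat(o["orientation"]).as_matrix().round(3)[:,1])
W=cloud(d,c,True); np.savez("w1.npz",p=p,d=d,W=W)
for r in outline_of("roll","wrist")[:3]:
    m=r["region"]&(d>0); q=W[m]; t=q[q[:,2]>46]; print("wrist",round(r["conf"],2),r["position"],p[m].mean(0).round(),q.mean(0).round(1),circ(t).round(1) if len(t)>9 else "", np.percentile(q[:,2],[50,90]).round(1))
cv2.imwrite("pics/w1.png",p[...,::-1])
E
```

```text
top roll 184 [518.6 238.7  25.2] [518.4 239.3  50.3] 50.2
top spindle top 79 [549.2 -26.3  74.9] [549.  -27.4  74.4]
top pin 10 [575.1  34.5  56.9]
scene roll 83 [518.4 237.5  24.6] [520.2 236.4  49. ] 48.7
scene spindle top 54 [549.3 -28.6  74.2] [548.8 -30.3  73.7]
scene pin 15 [574.7  32.4  50. ]
[517.51873576 162.55986762 242.6807055 ] [ 0.909 -0.417  0.   ]
wrist 0.74 [218.7, 117.4] [102.  71.  42.] [517.2 235.1  45.3] [519.3 235.3  25. ] [49.2 50.3]
wrist 0.65 [296.6, 203.3] [141.  75.  12.] [548.8 112.4  38.8] [548.5 110.9  25.1] [48.8 50.3]
wrist 0.56 [321.7, 272.0] [57. 80. 61.] [539.  -10.3  21.6] [461.6  61.  116.7] [12.3 56.3]
```

View pics/w1.png

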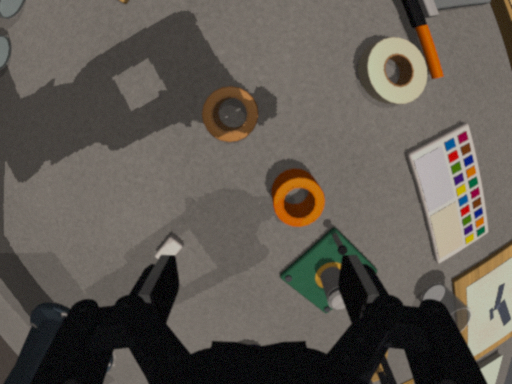

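Wrist picture: brown roll at (231,114), orange at (298,198). The brown roll's position is about (518.7, 237), height 50.

```bash
python3 -m inch '[0.008,0.496,0,0,0,0, 0.008,0.496,0,0,0,0, 0,0,-0.5,0,0,0, 0,0,-0.5,0,0,0, 0,0,-0.5,0,0,0, 0,0,-0.5,0,0,0, 0,0,0,0,0,0, 0,0,0,0,0,0]' -1
python3 - <<'E'
from h import *
o=sensors.get_obs(); p,d=optics.get_image("wrist"); c=optics.calibration("wrist"); print(o["ee_pos"])
W=cloud(d,c,True)
q=W[(abs(W[...,2]-50)<5)&(np.hypot(W[...,0]-518,W[...,1]-237)<45)]; print(len(q),circ(q).round(1) if len(q)>9 else "",q.min(0),q.max(0))
E
```

```text
time: 3.77
ee_pos: [517.5, 229.0, 90.6]
orientation: [0.844, 0.537, -0.003, -0.001]
force: [-0.1, -0.1, -0.5]
opening: 85.0
finger_force: 0.0
[517.4648107  228.98893217  90.5593585 ]
4683 [522.5 241.   24.9] [491.53156762 208.78353098  45.0214977 ] [552.55081884 270.49191992  54.54522753]
```

```bash
python3 -m inch '[0.047,0.14,0,0,0,0, 0,0,-0.3,0,0,0, 0,0,-0.3,0,0,0, 0,0,-0.29,0,0,0, 0,0,0,0,0,0, 0,0,0,0,0,0]' -1
python3 -m inch '[0,0,0,0,0,0, 0,0,0,0,0,0, 0,0,0,0,0,0, 0,0,0,0,0,0, 0,0,0,0,0,0, 0,0,0,0,0,0]' 1 25
```

```text
time: 4.32
ee_pos: [523.6, 241.9, 27.4]
orientation: [0.843, 0.537, 0.001, 0.0]
force: [0.2, 0.3, 1.3]
opening: 85.6
finger_force: 0.0
time: 4.82
ee_pos: [523.7, 241.9, 28.3]
orientation: [0.843, 0.537, 0.002, 0.001]
force: [-1.1, 0.5, 6.1]
opening: 62.6
finger_force: 26.2
```

```bash
python3 -m inch '[0,0,0.4,0,0,0, 0,0,0.5,0,0,0, 0,0,0.5,0,0,0, 0,0,0,0,0,0, 0,0,0,0,0,0]' 1 25
python3 - <<'E'
from h import *
o=sensors.get_obs(); p,d=optics.get_image("wrist"); c=optics.calibration("wrist"); print(o["ee_pos"],o["opening"])
M=Rn.from_quat(o["orientation"]).as_matrix()
W=cloud(d,c,True); L=(W-o["ee_pos"])@M; np.savez("w2.npz",p=p,d=d,L=L)
r=outline_of("roll","wrist")
for x in r[:3]:
    q=L[x["region"]&(d>0)]; print(x["conf"],x["position"],q.mean(0).round(1),np.percentile(q[:,2],[5,50,95]).round(1))
    t=np.percentile(q[:,2],10); s=q[abs(q[:,2]-t)<4]; print(circ(s).round(1),s.min(0).round(1),s.max(0).round(1))
cv2.imwrite("pics/w2.png",p[...,::-1])
E
```

```text
time: 5.23
ee_pos: [524.4, 241.9, 134.4]
orientation: [0.843, 0.537, 0.004, 0.001]
force: [0.4, 0.0, -2.6]
opening: 62.1
finger_force: 28.5
[524.4100996  241.92293829 134.44575358] 62.09256293158596
0.9 [258.5, 277.4] [-0.2  0.1 -8.7] [-20.1 -17.1  21. ]
[-3.9  0.2 24.8] [-36.1 -30.2 -21.5] [ 25.8  30.5 -15.9]
0.58 [318.3, 324.4] [-123.9   59.5   91.1] [ 85.5  86.7 108.8]
[-124.2   57.     5.5] [-134.6   50.1   84.9] [-112.3   64.    89.6]
```

View pics/w2.png

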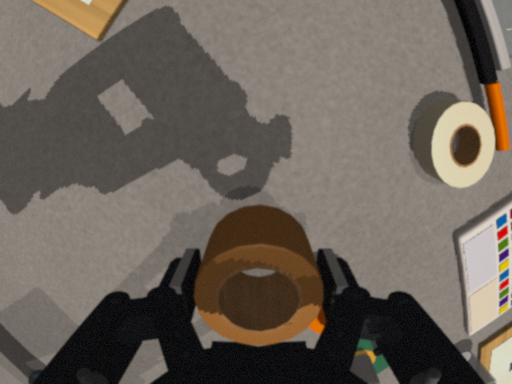

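Roll held upright at pixel (258,290), about 4 mm towards tool −x, with its top 20 mm above the TCP. I'll go past the stand so the wrist camera sees the spindle.

```bash
python3 -m inch '[-0.02,-0.473,0.01,0,0,0, -0.02,-0.473,0.01,0,0,0, -0.02,-0.473,0.01,0,0,0, -0.02,-0.473,0.01,0,0,0, -0.02,-0.473,0.01,0,0,0, -0.02,-0.473,0,0,0,0, -0.02,-0.473,0,0,0,0, -0.02,-0.473,0,0,0,0]'
python3 -m inch '[-0.02,-0.473,0,0,0,0, -0.02,-0.473,0,0,0,0, 0,0,0,0,0,0, 0,0,0,0,0,0]'
cat > sp.py <<'E'
from h import *
o=sensors.get_obs(); p,d=optics.get_image("wrist"); c=optics.calibration("wrist"); print(o["time"],o["ee_pos"],o["opening"],o["qvel"].round(3).max())
M=Rn.from_quat(o["orientation"]).as_matrix(); print(M.round(3).tolist())
W=cloud(d,c,True); np.savez("w3.npz",p=p,d=d,W=W)
Q=W[d>0]
q=Q[(np.hypot(Q[:,0]-549,Q[:,1]+27)<26)&(Q[:,2]>70)&(Q[:,2]<80)]
print("spindle",len(q),((q.min(0)+q.max(0))/2).round(1),q.mean(0).round(1),np.ptp(q,axis=0).round(1))
q=Q[(np.hypot(Q[:,0]-549,Q[:,1]+27)<26)&(Q[:,2]>20)&(Q[:,2]<70)]
if len(q)>20:
    s=least_squares(lambda a:np.hypot(q[:,0]-a[0],q[:,1]-a[1])-16.5,[549,-27],loss="soft_l1").x; print("cyl",len(q),s.round(1))
L=(Q-o["ee_pos"])@M
s=L[(np.hypot(L[:,0]+4,L[:,1])<36)&(abs(L[:,2]+20)<4)]; print("roll top in tool",len(s),circ(s).round(1),s.min(0).round(1),s.max(0).round(1))
E
python3 sp.py
```

```text
time: 6.0
ee_pos: [508.6, -43.8, 132.8]
orientation: [0.843, 0.537, -0.001, -0.002]
force: [1.1, 0.9, -0.8]
opening: 62.3
finger_force: 28.5
time: 6.33
ee_pos: [506.3, -115.2, 132.9]
orientation: [0.845, 0.536, -0.001, -0.001]
force: [-0.4, 0.3, -1.8]
opening: 62.4
finger_force: 28.5
6.3333 [ 506.29714415 -115.16078165  132.90185855] 62.35036435313484 0.057
[[0.426, 0.905, -0.003], [0.905, -0.426, 0.001], [0.0, -0.003, -1.0]]
spindle 2024 [548.8 -25.9  73.6] [548.7 -26.1  74. ] [32.7 32.6  7.1]
roll top in tool 8015 [-1.   0.4 25.1] [-33.7 -32.3 -24. ] [ 28.   32.6 -16. ]
```

```bash
python3 -m inch '[0.194,0.408,0,0,0,0, 0.194,0.408,0,0,0,0, 0.194,0.408,0,0,0,0, 0,0,0,0,0,0, 0,0,0,0,0,0, 0,0,0,0,0,0]'
python3 - <<'E'
from h import *
o=sensors.get_obs(); M=Rn.from_quat(o["orientation"]).as_matrix()
c=optics.calibration("wrist"); f=np.load("w3.npz")
print(o["ee_pos"],"tilt",M[:,2])
p,d=optics.get_image("wrist"); W=cloud(d,c,True); L=(W-o["ee_pos"])@M
# bore edge / outer edge circle of the roll's top face: boundary of mask
m=((np.hypot(L[...,0]+3,L[...,1])<36)&(abs(L[...,2]+20)<3)&(d>0)).astype(np.uint8)
cs,_=cv2.findContours(m,cv2.RETR_CCOMP,cv2.CHAIN_APPROX_NONE)
for k in sorted(cs,key=len)[-3:]:
    q=L[k[:,0,1],k[:,0,0]]; print(len(q),circ(q).round(1))
Q=W[d>0]; q=Q[(np.hypot(Q[:,0]-549,Q[:,1]+27)<19)&(Q[:,2]>60)&(Q[:,2]<80)]; print("spindle thro bore",len(q))
E
```

```text
time: 6.88
ee_pos: [549.7, -20.0, 133.6]
orientation: [0.843, 0.539, -0.001, -0.001]
force: [0.1, -0.5, -1.6]
opening: 62.2
finger_force: 28.5
[549.66471329 -20.04475178 133.58904169] tilt [-2.50300791e-03  3.39220997e-04 -9.99996810e-01]
6 [-719.3 4475.6 4549.6]
199 [-4.3  1.4 18.6]
467 [-3.9  1.3 30.7]
spindle thro bore 13
```

```bash
python3 -m inch '[-0.005,-0.023,-0.17,0,0,0, 0,0,-0.17,0,0,0, 0,0,0,0,0,0, 0,0,0,0,0,0]'
python3 -m inch '[0,0,-0.06,0,0,0, 0,0,-0.06,0,0,0, 0,0,-0.06,0,0,0, 0,0,-0.06,0,0,0, 0,0,0,0,0,0]'
```

```text
time: 7.27
ee_pos: [549.3, -23.9, 108.2]
orientation: [0.844, 0.537, -0.001, -0.001]
force: [0.4, -0.1, -0.9]
opening: 62.6
finger_force: 28.5
time: 7.68
ee_pos: [549.9, -23.3, 90.0]
orientation: [0.843, 0.537, -0.001, -0.001]
force: [-1.1, 0.1, -1.8]
opening: 61.9
finger_force: 28.5
```

```bash
python3 -m inch '[0,0,-0.11,0,0,0, 0,0,-0.11,0,0,0, 0,0,-0.11,0,0,0, 0,0,-0.11,0,0,0, 0,0,-0.11,0,0,0, 0,0,-0.06,0,0,0, 0,0,0,0,0,0, 0,0,0,0,0,0]'
```

```text
time: 8.35
ee_pos: [550.3, -23.3, 44.6]
orientation: [0.843, 0.537, -0.0, -0.0]
force: [1.1, 0.1, -1.5]
opening: 62.4
finger_force: 28.5
```

```bash
python3 -m inch '[0,0,-0.03,0,0,0, 0,0,-0.02,0,0,0, 0,0,-0.015,0,0,0, 0,0,0,0,0,0]'
```

```text
time: 8.68
ee_pos: [550.7, -23.5, 40.4]
orientation: [0.843, 0.537, 0.0, 0.0]
force: [0.7, 0.8, -0.6]
opening: 62.0
finger_force: 28.5
```

```bash
python3 -m inch '[0,0,-0.015,0,0,0, 0,0,0,0,0,0]'
python3 -m inch '[0,0,0,0,0,0, 0,0,0,0,0,0, 0,0,0,0,0,0, 0,0,0,0,0,0, 0,0,0.3,0,0,0, 0,0,0.4,0,0,0, 0,0,0.5,0,0,0, 0,0,0.5,0,0,0]' -1
python3 -m inch '[-0.1,-0.4,0.4,0,0,-0.0195, -0.1,-0.4,0.3,0,0,-0.0195, 0,0,0,0,0,-0.0195, 0,0,0,0,0,-0.0195, 0,0,0,0,0,-0.0195]'
python3 - <<'E'
from h import *
p,d=optics.get_image("top"); W=cloud(d,optics.calibration("top"))
Q=W[d>0]; q=Q[(np.hypot(Q[:,0]-549,Q[:,1]+27)<36)&(Q[:,2]>48)&(Q[:,2]<72)]; print("roll?",len(q),q.mean(0),np.median(q[:,2]))
f=np.load("top.npz"); W=f["W"].reshape(-1,3)
A=W[(abs(W[:,0]-540)<100)&(abs(W[:,1]+293)<90)]
# rack foot rectangle & handles
foot=A[(A[:,2]>4)&(A[:,2]<14)]
for s in ("top","scene"):
    g=np.load(s+".npz"); V=g["W"]; V2=V.reshape(-1,3); col=g["p"].reshape(-1,3).astype(int)
    near=(abs(V2[:,0]-540)<110)&(abs(V2[:,1]+293)<100)
    red=near&(col[:,0]>110)&(col[:,1]<70)&(V2[:,2]>95)
    r=V2[red]; print(s,"red",len(r),r.mean(0).round(1),r.min(0).round(1),r.max(0).round(1))
    for lo,hi in((100,130),(130,150),(150,175)):
        k=r[(r[:,2]>lo)&(r[:,2]<hi)]
        if len(k)>4:
            u,sv,vt=np.linalg.svd(k[:,:2]-k[:,:2].mean(0)); e=(k[:,:2]-k[:,:2].mean(0))@vt[0]; print(lo,len(k),k.mean(0).round(1),"dir",np.degrees(np.arctan2(vt[0,1],vt[0,0])).round(1),np.ptp(e).round(1))
    fo=near&(V2[:,2]>4)&(V2[:,2]<14)&(col[:,0]-col[:,2]>35)
    m=fo.reshape(384,512).astype(np.uint8); rc=cv2.minAreaRect(V2[fo][:,:2].astype(np.float32)); print("foot",fo.sum(),rc)
E
```

```text
time: 8.85
ee_pos: [550.7, -23.5, 40.3]
orientation: [0.843, 0.537, 0.0, 0.0]
force: [-1.6, -1.1, 7.4]
opening: 62.5
finger_force: 29.0
time: 9.52
ee_pos: [549.6, -23.2, 167.0]
orientation: [0.843, 0.537, -0.001, -0.001]
force: [0.1, 0.4, -0.1]
opening: 85.4
finger_force: 0.0
time: 9.93
ee_pos: [535.7, -83.1, 218.8]
orientation: [0.967, 0.254, 0.001, 0.0]
force: [-0.3, 0.6, -0.6]
opening: 85.6
finger_force: 0.0
roll? 16 [546.14525308  -2.82465152  61.18680097] 61.006293584961995
top red 27 [ 543.3 -289.7  140.6] [ 533.5 -318.7   99.9] [ 554.2 -268.2  168.5]
100 10 [ 541.3 -290.   104.1] dir 82.0 39.5
150 16 [ 543.8 -289.8  166. ] dir 74.9 52.7
foot 867 ((531.1018676757812, -289.9410400390625), (109.33519744873047, 119.82218170166016), 75.76751708984375)
scene red 45 [ 543.3 -297.4  131. ] [ 528.4 -319.5   96.5] [ 553.5 -269.   166.9]
100 20 [ 545.1 -299.1  101.8] dir -105.1 41.0
150 21 [ 542.4 -295.6  164.9] dir -104.3 52.8
foot 870 ((530.2924194335938, -291.5003662109375), (109.27457427978516, 121.17935180664062), 75.68830108642578)
```

```bash
python3 -m inch '[-0.152,-0.36,0.06,0,0,-0.0173, -0.152,-0.36,0.06,0,0,-0.0173, -0.152,-0.36,0.06,0,0,-0.0173, -0.152,-0.36,0.06,0,0,-0.0173, -0.152,-0.36,0.06,0,0,-0.0173, -0.152,-0.36,0.06,0,0,-0.0173, -0.152,-0.36,0.06,0,0,-0.0173, 0,0,0,0,0,0]'
python3 -m inch '[0,0,0,0,0,0, 0,0,0,0,0,0]'
cat > pl.py <<'E'
from h import *
import sys
o=sensors.get_obs(); c=optics.calibration("wrist"); p,d=optics.get_image("wrist"); print(o["ee_pos"],"ty",np.degrees(np.arctan2(*Rn.from_quat(o["orientation"]).as_matrix()[[1,0],1])).round(2))
W=cloud(d,c,True); V=W.reshape(-1,3); col=p.reshape(-1,3).astype(int); z=V[:,2]
near=(np.hypot(V[:,0]-543,V[:,1]+294)<60)&(d.ravel()>0)
red=near&(col[:,0]>70)&(col[:,1]<0.5*col[:,0])&(z>100)
for lo,hi in((102,120),(120,145),(145,160),(160,175)):
    k=V[red&(z>lo)&(z<hi)]
    if len(k)<10: continue
    b=cv2.minAreaRect(k[:,:2].astype(np.float32)); print(lo,len(k),b,"z",k[:,2].max().round(1))
w=V[near&(z>90)&(z<102)&~red]; print("prongs",len(w),cv2.minAreaRect(w[:,:2].astype(np.float32)) if len(w)>9 else "",np.median(w[:,2]) if len(w) else "")
s=V[near&(z>8)&(z<130)&~red]; print("bar zmax",np.percentile(s[:,2],99))
cv2.imwrite(sys.argv[1],p[...,::-1])
E
python3 pl.py pics/w4.png
```

```text
time: 10.65
ee_pos: [455.1, -276.5, 250.3]
orientation: [0.993, -0.122, 0.001, 0.002]
force: [-0.9, 0.4, 0.3]
opening: 85.3
finger_force: 0.0
time: 10.82
ee_pos: [455.7, -270.8, 249.2]
orientation: [0.993, -0.118, -0.0, -0.001]
force: [0.0, 0.0, 0.5]
opening: 85.2
finger_force: 0.0
[ 455.66367401 -270.79609768  249.16539644] ty -103.59
102 90 ((544.2994384765625, -292.077392578125), (38.613059997558594, 15.018380165100098), 76.54635620117188) z 119.3
120 74 ((544.5440063476562, -293.8749694824219), (36.0170783996582, 11.300046920776367), 75.84314727783203) z 145.0
145 45 ((549.37060546875, -276.0909118652344), (3.8199141025543213, 10.127330780029297), 89.36479187011719) z 159.9
160 353 ((544.3046264648438, -293.2786865234375), (55.32090377807617, 10.431821823120117), 76.41374969482422) z 168.3
prongs 1844 ((557.7381591796875, -297.3049011230469), (63.44486618041992, 55.45995330810547), 76.53069305419922) 97.6348942818975
bar zmax 114.84517477674136
```

View pics/w4.png

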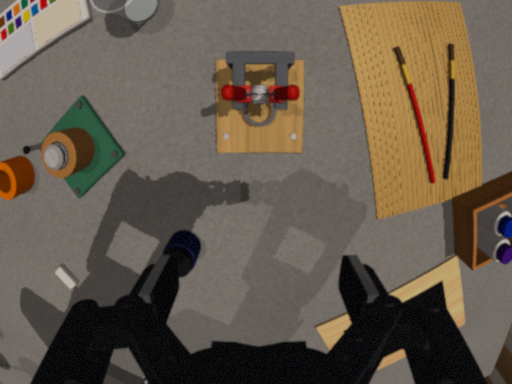

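The wrist picture shows the brown roll seated on the stand at (70,152), and the red handles at (232,93) and (290,93) with the ring at about (262,115). The pliers' axis is at (544.2,−293.5), squeeze line at 76.4°.

```bash
python3 -m inch '[0.393,-0.101,0,0,0,0, 0.393,-0.101,0,0,0,0, 0.393,-0.101,0,0,0,0, 0,0,-0.3,0,0,0, 0,0,0,0,0,0, 0,0,0,0,0,0]' -1
python3 pl.py pics/w5.png
```

```text
time: 11.37
ee_pos: [543.4, -291.6, 225.2]
orientation: [0.993, -0.118, -0.003, -0.002]
force: [0.5, -0.1, -0.4]
opening: 85.7
finger_force: 0.0
[ 543.39417571 -291.56859373  225.19093492] ty -103.51
102 123 ((544.6840209960938, -293.8353576660156), (42.164756774902344, 14.20438289642334), 74.5978775024414) z 119.4
120 102 ((546.9671020507812, -294.2279357910156), (47.02827453613281, 7.046128749847412), 76.16426849365234) z 144.7
145 82 ((546.9558715820312, -294.20257568359375), (50.87555694580078, 6.663540840148926), 75.94770812988281) z 160.0
160 270 ((545.505126953125, -294.1663818359375), (54.87285614013672, 10.590519905090332), 75.951171875) z 167.4
prongs 2015 ((557.5853881835938, -296.9074401855469), (63.46128463745117, 55.84380340576172), 76.24447631835938) 97.62086324552013
bar zmax 124.96537859041473
```

```bash
python3 -m inch '[0.019,-0.028,-0.25,0,0,0, 0,0,-0.36,0,0,0, 0,0,-0.36,0,0,0, 0,0,-0.36,0,0,0, 0,0,0,0,0,0, 0,0,0,0,0,0, 0,0,0,0,0,0]'
python3 -m inch '[0,0,0,0,0,0, 0,0,0,0,0,0, 0,0,0,0,0,0, 0,0,0,0,0,0, 0,0,0,0,0,0, 0,0,0,0,0,0, 0,0,0,0,0,0, 0,0,0,0,0,0]' 1 40
```

```text
time: 12.0
ee_pos: [546.5, -296.7, 129.2]
orientation: [0.993, -0.119, 0.001, 0.001]
force: [0.1, 0.9, 0.7]
opening: 85.2
finger_force: 0.0
time: 12.67
ee_pos: [546.8, -297.4, 130.1]
orientation: [0.993, -0.119, 0.002, 0.001]
force: [-1.6, 0.3, 10.9]
opening: 29.9
finger_force: 41.0
```

```bash
python3 -m inch '[0,0,0.05,0,0,0, 0,0,0.05,0,0,0, 0,0,0,0,0,0, 0,0,0,0,0,0]'
python3 - <<'E'
from h import *
p,d=optics.get_image("wrist"); c=optics.calibration("wrist"); o=sensors.get_obs()
cv2.imwrite("pics/w6.png",cv2.resize(p[230:384,130:390,::-1],None,fx=3,fy=3)); 
E
```

```text
time: 13.0
ee_pos: [545.7, -296.1, 134.7]
orientation: [0.993, -0.119, -0.0, -0.0]
force: [0.0, -1.2, -0.9]
opening: 30.0
finger_force: 39.8
```

View pics/w6.png

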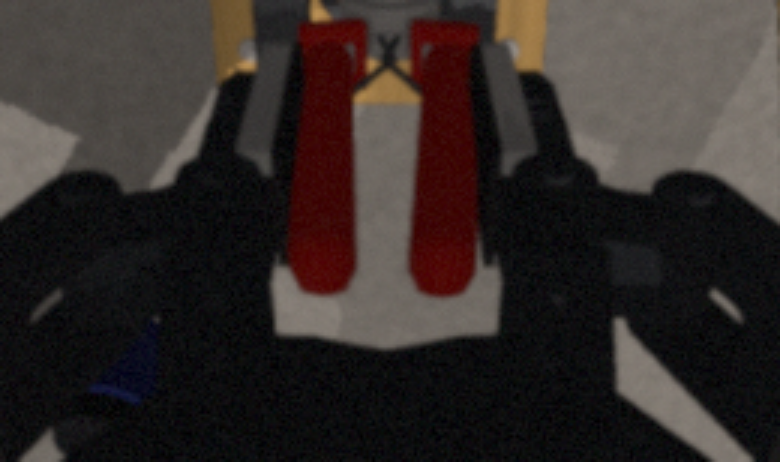

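The handles are gripped symmetrically and closed to the stop. I'll slide out along rack −x.

```bash
python3 -m inch '[0,0,0.025,0,0,0, -0.12,0.029,0,0,0,0, -0.16,0.039,0,0,0,0, -0.16,0.039,0,0,0,0, -0.16,0.039,0,0,0,0, -0.16,0.039,0,0,0,0, 0,0,0,0,0,0, 0,0,0,0,0,0]'
```

```text
time: 13.72
ee_pos: [488.1, -282.1, 136.7]
orientation: [0.993, -0.119, -0.0, -0.0]
force: [0.5, -0.5, -2.3]
opening: 29.7
finger_force: 39.8
```

```bash
python3 -m inch '[0,0,0.3,0,0,0, 0,0,0.35,0,0,0, 0,0,0.35,0,0,0, 0,0,0,0,0,0, 0,0,0,0,0,0]'
cat > ring.py <<'E'
from h import *
o=sensors.get_obs(); c=optics.calibration("wrist"); p,d=optics.get_image("wrist")
M=Rn.from_quat(o["orientation"]).as_matrix(); print(o["ee_pos"],M[:,2].round(4))
L=(cloud(d,c,True)-o["ee_pos"])@M; np.savez("r.npz",p=p,d=d,L=L)
ok=(d>0)&(np.hypot(L[...,0],L[...,1])<60)
for lo in range(-45,130,6):
    m=ok&(L[...,2]>lo)&(L[...,2]<lo+6)&(abs(L[...,1])<30)&(L[...,0]>-45)&(L[...,0]<20)
    if m.sum()>3:
        q=L[m]; print(lo,len(q),"x",q[:,0].min().round(1),q[:,0].max().round(1),"y",q[:,1].min().round(1),q[:,1].max().round(1),p[m].mean(0).round())
r=(p[...,0].astype(int)>60)&(p[...,1]<0.5*p[...,0])&(np.hypot(L[...,0],L[...,1])<50)
for lo,hi in((-40,-30),(-30,-10),(-10,10),(10,35)):
    q=L[r&(L[...,2]>lo)&(L[...,2]<hi)]
    if len(q)>5: print("red",lo,len(q),np.percentile(q,[2,50,98],axis=0).round(1).tolist())
cv2.imwrite("pics/ring.png",cv2.resize(p[190:384,150:370,::-1],None,fx=3,fy=3))
s,ds=optics.get_image("scene"); np.savez("s2.npz",p=s,d=ds)
E
python3 ring.py
```

```text
time: 14.13
ee_pos: [490.3, -283.4, 213.3]
orientation: [0.993, -0.119, 0.002, 0.001]
force: [-0.3, 0.9, -2.3]
opening: 29.9
finger_force: 40.1
[ 490.31471696 -283.37608828  213.319302  ] [ 0.0039 -0.0033 -1.    ]
-45 670 x 1.6 14.5 y -30.0 30.0 [12. 12. 14.]
-39 1445 x -8.3 15.7 y -30.0 30.0 [46. 13. 13.]
-33 905 x -8.9 15.5 y -29.9 29.3 [39. 14. 14.]
-27 944 x -9.6 13.2 y -27.8 28.7 [41. 22. 22.]
-21 756 x -9.9 13.2 y -28.2 29.0 [40. 20. 19.]
-15 721 x -8.8 13.2 y -28.0 29.3 [42. 20. 20.]
-9 587 x -1.6 13.4 y -27.7 28.8 [42. 22. 22.]
-3 525 x -0.9 13.1 y -28.2 28.8 [45. 22. 22.]
3 341 x -1.0 12.9 y -26.0 27.6 [55. 23. 22.]
9 152 x -1.6 3.3 y -14.9 15.4 [57.  8.  6.]
15 197 x -3.8 3.2 y -15.5 16.5 [55. 11. 11.]
21 172 x -4.3 4.7 y -15.9 18.3 [57. 18. 17.]
27 536 x -10.8 5.3 y -17.4 19.2 [72. 19. 17.]
33 33 x -6.3 0.5 y -3.6 5.4 [45. 39. 39.]
39 312 x -11.4 6.1 y -8.9 11.3 [69. 65. 63.]
45 240 x -12.7 7.1 y -9.9 12.4 [65. 62. 60.]
51 95 x 2.0 7.2 y -9.3 12.5 [60. 57. 55.]
57 20 x -0.2 6.1 y -9.7 12.3 [68. 65. 63.]
63 74 x -6.1 1.4 y -11.6 14.1 [62. 59. 57.]
69 79 x -6.5 1.2 y -12.6 16.8 [68. 65. 63.]
75 86 x -6.6 1.2 y -14.6 18.0 [71. 68. 65.]
81 65 x -6.1 1.3 y -15.6 20.0 [71. 68. 65.]
87 34 x -6.2 1.1 y -16.7 20.2 [68. 65. 63.]
93 29 x -3.8 -0.4 y -17.1 21.7 [70. 67. 65.]
99 31 x -4.2 -0.5 y -18.5 23.1 [68. 64. 62.]
105 317 x -32.7 0.5 y -21.1 25.7 [62. 59. 60.]
111 10 x -25.9 -0.1 y -19.1 22.7 [75. 72. 68.]
red -40 781 [[-6.4, -12.4, -37.0], [-0.5, 4.2, -35.3], [3.0, 12.3, -31.2]]
red -30 185 [[-0.4, -12.5, -29.6], [2.5, 4.8, -19.9], [3.6, 13.2, -10.5]]
red -10 94 [[-0.4, -12.8, -9.9], [2.4, 6.5, -1.5], [3.4, 13.4, 8.8]]
red 10 491 [[-7.4, -16.0, 14.5], [2.4, -4.0, 29.2], [4.9, 17.3, 31.1]]
```

View pics/ring.png

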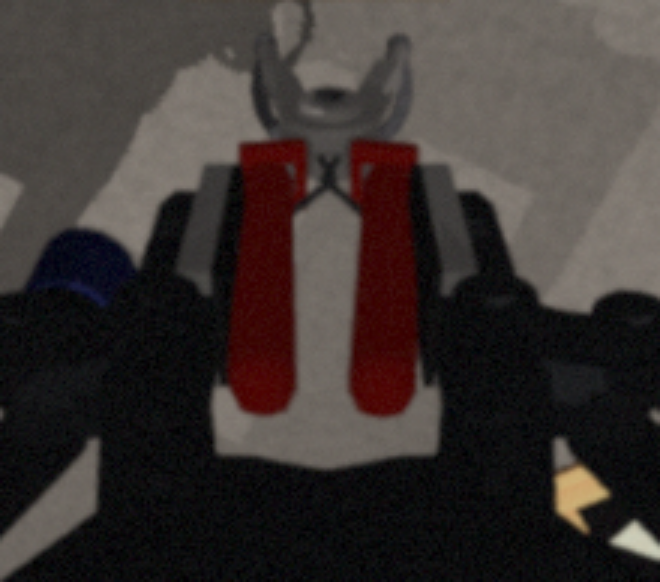

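The ring shows at crop (330,60–110), round the jaw tips, and is partly hidden by the pivot. I'll go beside the spindle to see both in one view.

```bash
python3 -m inch '[0.031,0.5,0,0,0,0, 0.031,0.51,0,0,0,0, 0.031,0.51,0,0,0,0, 0.031,0.51,0,0,0,0, 0.031,0.51,0,0,0,0, 0.031,0.51,0,0,0,0, 0.031,0.5,0,0,0,0, 0,0,0,0,0,0]'
python3 -m inch '[0,0,0,0,0,0, 0,0,0,0,0,0]'
cat > rel.py <<'E'
from h import *
import sys
o=sensors.get_obs(); c=optics.calibration("wrist"); p,d=optics.get_image("wrist")
M=Rn.from_quat(o["orientation"]).as_matrix(); print(o["time"],o["ee_pos"],o["opening"],o["finger_force"],"tilt",M[:,2].round(4),"tx",M[:2,0].round(3))
W=cloud(d,c,True); L=(W-o["ee_pos"])@M; np.savez(sys.argv[1],p=p,d=d,L=L,W=W,M=M,ee=o["ee_pos"])
m=(d>0)&(L[...,2]>102)&(L[...,2]<115)&(abs(L[...,1]-2)<32)&(L[...,0]>-45)&(L[...,0]<6)&(W[...,2]>79)
q=L[m]; print("ring pts",len(q),"z",np.percentile(q[:,2],[5,50,95]).round(1),"y",q[:,1].min().round(1),q[:,1].max().round(1),"x",q[:,0].min().round(1))
a=q[q[:,0]<-5]; print("annulus fit",circ(a).round(1), len(a), "y by x:")
for x in range(-40,4,4):
    b=q[(q[:,0]>x)&(q[:,0]<=x+4)]
    if len(b): 
        y=np.sort(b[:,1]); ne=y[y<2]; po=y[y>=2]; print(x+2,len(b),[f(s).round(1) for s in(ne,po) if len(s) for f in (np.min,np.max)])
Q=W[(d>0)]; r=np.hypot(Q[:,0]-549,Q[:,1]+26.5)
t=Q[(r<25)&(Q[:,2]>72)&(Q[:,2]<79)]; print("spindle",len(t),((t.min(0)+t.max(0))/2).round(1),t.mean(0).round(1),np.ptp(t,axis=0).round(1), "z",np.median(t[:,2]).round(1))
t=Q[(r<36)&(Q[:,2]>56)&(Q[:,2]<66)&(r>19)]; print("roll top",len(t),((t.min(0)+t.max(0))/2).round(1),"z",np.median(t[:,2]).round(1))
cv2.imwrite("pics/"+sys.argv[1]+".png",cv2.resize(p[100:384,100:420,::-1],None,fx=2,fy=2))
E
python3 rel.py e1
```

```text
time: 14.9
ee_pos: [502.8, -9.5, 209.9]
orientation: [0.993, -0.116, -0.003, -0.002]
force: [0.0, -0.9, -1.1]
opening: 29.5
finger_force: 40.2
time: 15.07
ee_pos: [504.7, -16.1, 210.6]
orientation: [0.993, -0.119, -0.001, 0.0]
force: [-0.3, -0.5, -1.1]
opening: 29.8
finger_force: 40.2
15.0667 [504.67994084 -16.06381596 210.63223944] 29.835744874763265 40.22077659610659 tilt [-1.9e-03 -1.0e-04 -1.0e+00] tx [ 0.972 -0.235]
ring pts 341 z [105.  108.9 110.3] y -21.1 25.7 x -33.0
annulus fit [-15.7   2.1  22.1] 260 y by x:
-34 5 [np.float64(-15.2), np.float64(-15.2), np.float64(17.2), np.float64(19.9)]
-30 46 [np.float64(-17.8), np.float64(-13.3), np.float64(16.3), np.float64(22.5)]
-26 53 [np.float64(-20.3), np.float64(-14.1), np.float64(18.8), np.float64(24.2)]
-22 50 [np.float64(-21.1), np.float64(-15.8), np.float64(20.5), np.float64(25.0)]
-18 43 [np.float64(-21.1), np.float64(-17.5), np.float64(21.3), np.float64(25.7)]
-14 32 [np.float64(-21.0), np.float64(-18.2), np.float64(22.1), np.float64(25.7)]
-10 23 [np.float64(-20.8), np.float64(-19.0), np.float64(22.7), np.float64(25.5)]
-6 12 [np.float64(-19.8), np.float64(-13.0), np.float64(17.4), np.float64(24.4)]
-2 68 [np.float64(-20.6), np.float64(-13.6), np.float64(18.0), np.float64(24.3)]
2 9 [np.float64(-18.8), np.float64(-15.4), np.float64(19.8), np.float64(21.7)]
spindle 865 [549.3 -27.8  74.5] [549.7 -27.8  74.4] [31.4 31.6  4.9] z 74.6
roll top 1889 [550.3 -28.1  60.1] z 61.8
```

View pics/e1.png

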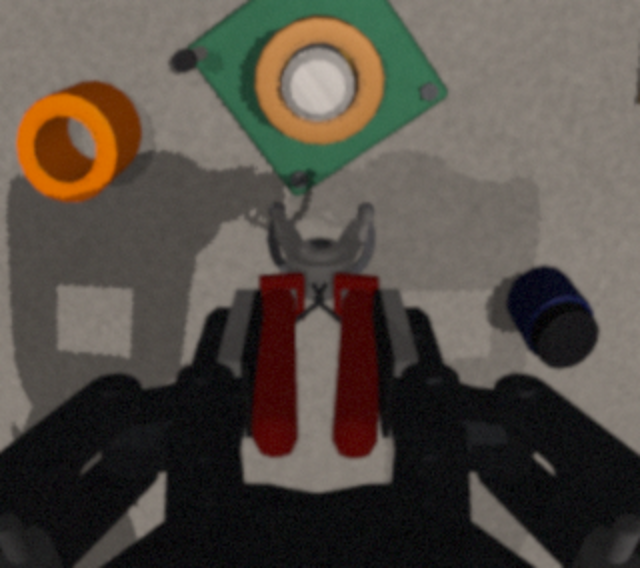

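Spindle at crop (320,83) and ring at about (320,225): same column, so they are laterally aligned. The roll is flush at about z=61.8. Relative shift needed: about (60.6,−13.3) mm.

```bash
python3 -m inch '[0.202,-0.044,0,0,0,0, 0.202,-0.044,0,0,0,0, 0.202,-0.044,0,0,0,0, 0.202,-0.044,0,0,0,0, 0,0,0,0,0,0, 0,0,0,0,0,0, 0,0,0,0,0,0]'
python3 rel.py e2 | cut -c1-160; python3 - <<'E'
from h import *
s=sensors.get_obs(); print(s["ee_pos"])
f=np.load("e2.npz"); W,d,L=f["W"],f["d"],f["L"]
Q=W[(d>0)&(np.hypot(W[...,0]-549,W[...,1]+27)<22)]; t=Q[(Q[:,2]>72)&(Q[:,2]<79)]
T=(t-f["ee"])@f["M"]
if len(T): print(len(T),"tool-frame spindle y",T[:,1].min(),T[:,1].max(),"x",T[:,0].min(),T[:,0].max())
E
```

```text
time: 15.7
ee_pos: [564.3, -30.1, 211.0]
orientation: [0.993, -0.12, -0.001, -0.0]
force: [-0.1, 0.5, -1.2]
opening: 30.2
finger_force: 40.2
15.7 [564.29520726 -30.14260587 210.99014753] 30.207610332936433 40.22316278424114 tilt [-2.7e-03  6.0e-04 -1.0e+00] tx [ 0.971 -0.238]
ring pts 342 z [105.3 108.8 110.6] y -21.2 25.7 x -33.0
annulus fit [-15.5   2.1  22.1] 261 y by x:
-34 5 [np.float64(-15.2), np.float64(-15.2), np.float64(17.2), np.float64(19.8)]
-30 47 [np.float64(-17.8), np.float64(-13.4), np.float64(16.2), np.float64(22.5)]
-26 51 [np.float64(-20.3), np.float64(-14.1), np.float64(18.8), np.float64(24.1)]
-22 51 [np.float64(-21.2), np.float64(-15.9), np.float64(20.5), np.float64(25.0)]
-18 45 [np.float64(-21.1), np.float64(-17.4), np.float64(21.2), np.float64(25.7)]
-14 30 [np.float64(-21.0), np.float64(-18.3), np.float64(22.8), np.float64(25.6)]
-10 23 [np.float64(-20.9), np.float64(-19.0), np.float64(22.6), np.float64(25.4)]
-6 13 [np.float64(-20.6), np.float64(-13.7), np.float64(17.4), np.float64(24.4)]
-2 71 [np.float64(-20.7), np.float64(-13.6), np.float64(17.9), np.float64(24.3)]
2 6 [np.float64(-17.0), np.float64(-15.4), np.float64(19.8), np.float64(22.6)]
spindle 677 [550.6 -28.1  74.3] [551.1 -28.2  74.4] [30.7 30.3  4.6] z 74.5
roll top 1074 [555.5 -28.7  60. ] z 61.6
[564.1500584  -29.79672995 211.13725428]
677 tool-frame spindle y -14.437873412173603 16.543880163131547 x -27.539556767510884 1.4195132351577102
```

```bash
python3 -m inch '[0.02,0.0145,-0.1,0,0,0, 0,0,-0.1,0,0,0, 0,0,-0.05,0,0,0, 0,0,0,0,0,0, 0,0,0,0,0,0, 0,0,0,0,0,0]'
cat > rz.py <<'E'
from h import *
import sys
f=np.load(sys.argv[1]+".npz"); W,d,L=f["W"],f["d"],f["L"]
m=(d>0)&(L[...,2]>102)&(L[...,2]<115)&(abs(L[...,1]-2)<32)&(L[...,0]>-32)&(L[...,0]<-9)&(abs(L[...,1]-2)>14)
w=W[m][:,2]; l=L[m]; A=np.c_[l[:,0]+15,l[:,1]-2,np.ones(len(l))]
print("ring world z pct",np.percentile(w,[10,50,90]).round(2),"plane(tool) ",np.linalg.lstsq(A,l[:,2],rcond=None)[0].round(3))
Q=W[(d>0)&(np.hypot(W[...,0]-549,W[...,1]+27)<22)]; t=Q[(Q[:,2]>72)&(Q[:,2]<77)]
T=(t-f["ee"])@f["M"]; print("spindle tool y",T[:,1].min().round(1),T[:,1].max().round(1),"x",T[:,0].min().round(1),T[:,0].max().round(1), "z",np.percentile(t[:,2],[50,90]).round(1))
E
python3 rz.py e2; sed -i 's/&(W\[...,2\]>79)//' rel.py; python3 rel.py e3|head -3; python3 rz.py e3
```

```text
time: 16.25
ee_pos: [567.2, -28.1, 192.9]
orientation: [0.993, -0.119, -0.0, 0.0]
force: [0.7, 0.3, -1.7]
opening: 29.9
finger_force: 40.2
ring world z pct [101.09 102.2  103.1 ] plane(tool)  [ 1.40000e-02 -1.60000e-02  1.09032e+02]
spindle tool y -14.4 16.5 x -27.5 1.4 z [74.5 75.4]
16.25 [567.17304029 -28.1081541  192.88815582] 29.888081583135722 40.22858605720103 tilt [-0. -0. -1.] tx [ 0.972 -0.236]
ring pts 342 z [104.6 108.9 110.5] y -21.1 25.7 x -33.3
annulus fit [-15.7   2.1  22.1] 260 y by x:
ring world z pct [82.94 83.99 84.94] plane(tool)  [-5.00000e-03 -1.80000e-02  1.08943e+02]
spindle tool y -9.9 16.5 x -20.3 -0.7 z [74.4 75.4]
```

```bash
for i in 1 2 3; do python3 -m inch '[0,0,0,0,0,0]' | grep ee_pos; done; python3 rel.py e4|head -3; python3 rz.py e4
```

```text
ee_pos: [567.4, -28.2, 193.2]
ee_pos: [567.3, -28.2, 193.2]
ee_pos: [567.3, -28.2, 193.2]
16.55 [567.27215264 -28.21384343 193.1702965 ] 29.742766078027355 40.227385642938316 tilt [ 4.e-04 -1.e-04 -1.e+00] tx [ 0.972 -0.237]
ring pts 343 z [105.1 108.9 110.5] y -21.1 25.8 x -33.0
annulus fit [-15.7   2.1  22.1] 261 y by x:
ring world z pct [83.22 84.26 85.14] plane(tool)  [-2.00000e-03 -1.50000e-02  1.08929e+02]
spindle tool y -10.8 17.3 x -20.0 -2.2 z [74.5 75.4]
```

```bash
python3 -m inch '[-0.023,-0.015,0,0,0,0, 0,0,0,0,0,0, 0,0,0,0,0,0, 0,0,0,0,0,0]'; python3 rel.py e5|head -3; python3 rz.py e5; python3 - <<'E'
from h import *
f=np.load("e5.npz"); p,L,W=f["p"],f["L"],f["W"]
# spindle top pixels: per tool-x slice the y extents
for x in range(-34,2,3):
    m=(W[...,2]>70)&(W[...,2]<77)&(L[...,0]>x)&(L[...,0]<=x+3)&(abs(L[...,1])<24)
    if m.sum(): y=L[m][:,1]; print(x+1.5,m.sum(),np.percentile(y,[0,25,50,75,100]).round(1))
E
```

```text
time: 16.93
ee_pos: [565.4, -29.4, 193.0]
orientation: [0.993, -0.119, 0.0, -0.0]
force: [-0.3, 0.1, -1.4]
opening: 29.8
finger_force: 40.2
16.9333 [565.41256968 -29.38989948 193.00330808] 29.777306853085673 40.22905385121703 tilt [ 1.e-04  0.e+00 -1.e+00] tx [ 0.972 -0.237]
ring pts 344 z [105.  108.9 110.4] y -21.2 25.7 x -32.6
annulus fit [-15.6   2.1  22.1] 263 y by x:
ring world z pct [83.14 84.09 84.96] plane(tool)  [-2.00000e-03 -1.40000e-02  1.08949e+02]
spindle tool y -11.7 17.3 x -20.1 -0.2 z [74.5 75.4]
-20.5 13 [-5.3  0.1  5.6  8.3 10.1]
-17.5 61 [-7.1 -2.6  1.9  6.5 11. ]
-14.5 76 [-9.8 -3.5  1.5  7.6 13.7]
-11.5 100 [-13.6  -5.3   2.4   9.1  17.5]
-8.5 104 [-12.6  -4.6   2.8  10.2  17.3]
-5.5 100 [-11.6  -4.6   1.9   9.1  15.6]
-2.5 91 [-8.9 -3.   1.9  7.3 13.7]
0.5 28 [-3.5 -0.8  2.4  4.6  9.1]
```

```bash
python3 - <<'E'
from h import *
for n in ("e1","e2","e3","e4","e5"):
    f=np.load(n+".npz"); d,L=f["d"],f["L"]
    m=((d>0)&(L[...,2]>100)&(L[...,2]<112.5)&(abs(L[...,1]-2)<26)&(L[...,0]>-36)&(L[...,0]<6)).astype(np.uint8)
    e=cv2.erode(m,np.ones((3,3),np.uint8))>0
    s=e&(L[...,0]<-9); j=e&(L[...,0]>-4)
    print(n,s.sum(),j.sum(),"sides",np.percentile(L[s][:,2],[10,50,90]).round(1),"left",np.median(L[s&(L[...,1]<2)][:,2]).round(1),"right",np.median(L[s&(L[...,1]>2)][:,2]).round(1),"tips",np.percentile(L[j][:,2],[10,50,90]).round(1) if j.any() else "", )
E
```

```text
e1 113 33 sides [108.  108.8 109.6] left 109.1 right 108.6 tips [104.2 108.6 109.6]
e2 113 32 sides [107.9 108.7 109.9] left 109.3 right 108.5 tips [104.6 108.3 109.6]
e3 106 31 sides [108.  108.8 109.8] left 109.3 right 108.5 tips [104.4 108.6 109.6]
e4 114 36 sides [108.  108.8 109.6] left 109.1 right 108.5 tips [103.5 108.2 109.8]
e5 115 36 sides [108.  108.8 109.7] left 109.1 right 108.6 tips [104.2 108.1 109.7]
```

```bash
python3 -m inch '[0.006,0,-0.04,0,0,0, 0,0,-0.04,0,0,0, 0,0,0,0,0,0, 0,0,0,0,0,0]'
```

```text
time: 17.32
ee_pos: [565.6, -29.3, 186.5]
orientation: [0.993, -0.119, -0.0, -0.0]
force: [-0.2, -0.2, -1.5]
opening: 29.9
finger_force: 40.2
```

```bash
python3 -m inch '[0,0,-0.027,0,0,0, 0,0,-0.027,0,0,0, 0,0,0,0,0,0]'; python3 -m inch '[0,0,-0.027,0,0,0, 0,0,-0.013,0,0,0, 0,0,0,0,0,0]'
```

```text
time: 17.57
ee_pos: [565.6, -29.3, 182.4]
orientation: [0.993, -0.119, -0.0, -0.0]
force: [-0.9, 0.5, -1.7]
opening: 30.0
finger_force: 40.2
time: 17.82
ee_pos: [565.7, -29.3, 179.6]
orientation: [0.993, -0.119, -0.0, -0.0]
force: [1.0, -0.9, -0.6]
opening: 30.1
finger_force: 40.2
```

```bash
for i in 1 2 3; do python3 -m inch '[0,0,-0.02,0,0,0, 0,0,0,0,0,0, 0,0,0,0,0,0]' | grep -E "ee_pos|^force"; done
```

```text
ee_pos: [565.9, -29.3, 178.3]
force: [-0.7, 0.3, -1.0]
ee_pos: [565.8, -29.3, 176.8]
force: [0.7, 0.4, -1.3]
ee_pos: [565.8, -29.3, 175.3]
force: [0.7, -0.4, -2.2]
```

```bash
for i in 1 2 3; do python3 -m inch '[0,0,-0.0133,0,0,0, 0,0,0,0,0,0, 0,0,0,0,0,0]' | grep -E "ee_pos|^force"; done; python3 rel.py e6|head -1; python3 - <<'E'
from h import *
f=np.load("e6.npz"); d,L,W=f["d"],f["L"],f["W"]
m=((d>0)&(L[...,2]>104)&(L[...,2]<110.5)&(abs(L[...,1]-2)<26)&(L[...,0]>-32)&(L[...,0]<-9)).astype(np.uint8)
e=cv2.erode(m,np.ones((3,3),np.uint8))>0
print(e.sum(),np.percentile(W[e][:,2],[10,25,50,75,90]).round(1))
Q=W[(d>0)]; r=np.hypot(Q[:,0]-549.5,Q[:,1]+27.5); t=Q[(r>25.5)&(r<30)&(Q[:,2]>55)&(Q[:,2]<70)]; print(len(t),np.percentile(t[:,2],[10,50,90]).round(1))
t=Q[(r<12)&(Q[:,2]>70)&(Q[:,2]<80)]; print("sp",len(t),np.median(t[:,2]).round(1))
E
```

```text
ee_pos: [565.8, -29.3, 174.3]
force: [0.2, 0.9, -1.8]
ee_pos: [566.0, -29.4, 173.5]
force: [0.5, -0.4, -1.2]
ee_pos: [566.4, -29.5, 173.1]
force: [-1.6, -0.4, 3.6]
19.3167 [566.43895146 -29.50233144 173.07513465] 29.817869464921003 40.849677845835686 tilt [ 1.5e-03 -4.0e-04 -1.0e+00] tx [ 0.972 -0.237]
89 [63.6 63.9 64.4 64.8 65.1]
676 [60.8 61.7 62.5]
sp 118 74.6
```

```bash
python3 -m inch '[0,0,0.029,0,0,0, 0,0,0,0,0,0, 0,0,0,0,0,0, 0,0,0,0,0,0, 0,0,0,0,0,0]'; python3 rel.py e7|head -3;  python3 rz.py e7; python3 - <<'E'
from h import *
f=np.load("e7.npz"); d,L,W=f["d"],f["L"],f["W"]
m=((d>0)&(L[...,2]>104)&(L[...,2]<110.8)&(abs(L[...,1]-2)<26)&(L[...,0]>-32)&(L[...,0]<-9)).astype(np.uint8)
e=cv2.erode(m,np.ones((3,3),np.uint8))>0
print(e.sum(),"ring top z",np.percentile(W[e][:,2],[10,50,90]).round(1))
for x in range(-20,3,3):
    m=(W[...,2]>72)&(W[...,2]<77)&(L[...,0]>x)&(L[...,0]<=x+3)&(abs(L[...,1])<24)
    if m.sum(): y=L[m][:,1]; print(x,m.sum(),y.min().round(1),y.max().round(1),((y.min()+y.max())/2).round(1))
p=f["p"]; cv2.imwrite("pics/end.png",cv2.resize(p[190:330,170:350,::-1],None,fx=4,fy=4,interpolation=cv2.INTER_CUBIC))
E
```

```text
time: 19.78
ee_pos: [565.5, -29.2, 174.1]
orientation: [0.993, -0.119, -0.001, -0.0]
force: [-0.4, -0.5, -2.1]
opening: 29.9
finger_force: 40.2
19.7833 [565.48599173 -29.24400643 174.12376543] 29.885767994264185 40.21759789902717 tilt [-1.1e-03  3.0e-04 -1.0e+00] tx [ 0.972 -0.237]
ring pts 1409 z [103.4 112.1 113.5] y -27.7 33.9 x -35.7
annulus fit [-14.2   2.6  25.5] 721 y by x:
ring world z pct [60.91 62.28 65.8 ] plane(tool)  [4.80000e-02 1.00000e-03 1.11343e+02]
spindle tool y -14.1 17.6 x -12.5 -0.2 z [74.3 75.4]
106 ring top z [64.4 65.3 66.2]
-14 13 -5.8 9.4 1.8
-11 68 -7.4 11.0 1.8
-8 90 -9.1 12.8 1.8
-5 86 -18.3 21.6 1.7
-2 45 -17.4 21.9 2.2
```

View pics/end.png

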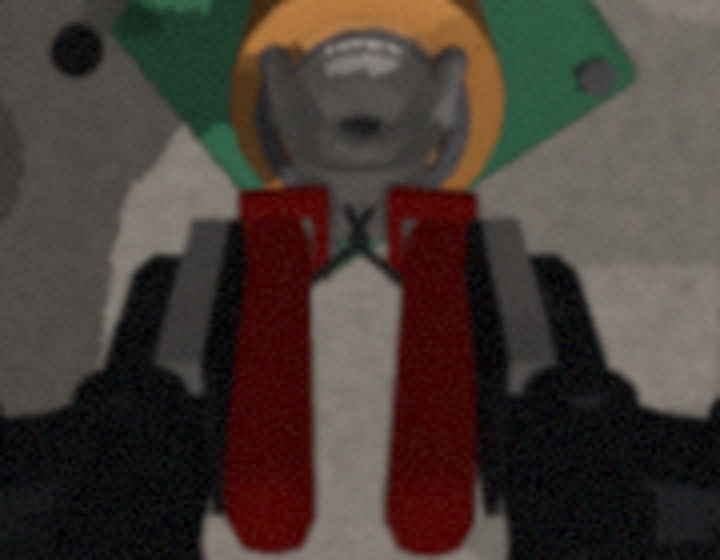

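The ring surrounds the spindle (crop (365,100)), inside the roll's outline and free of contact. The estimated mid-plane is about 64.3 mm, so I'll raise it 0.7 mm.

```bash
python3 -m inch '[0,0,0.009,0,0,0, 0,0,0,0,0,0, 0,0,0,0,0,0, 0,0,0,0,0,0, 0,0,0,0,0,0]'; python3 -c "
from plant import job,sensors
o=sensors.get_obs(); print(o['ee_pos'],o['force']); print(job.hand_in())"
```

```text
time: 20.25
ee_pos: [565.9, -29.3, 175.3]
orientation: [0.993, -0.119, 0.0, -0.0]
force: [-0.1, 0.2, -2.0]
opening: 29.9
finger_force: 40.2
[565.9016978  -29.34990864 175.25488616] [-0.05661674  0.2272143  -2.01538813]
the job is handed in; nothing more can be done
None
```

I handed the job in at 20.25 s, and no verdict came back. The brown roll is down on the spindle and released, and the pliers are held with the ring spread around the groove. I estimate the ring's mid-plane at 65.3–65.8 mm against the target 65 mm, and the last force reading showed no contact.

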